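# Shut the dust-chest flap and thread its locking bar

## Robot

A 7-joint arm with a two-finger parallel gripper is mounted at the origin on the work surface. World frame = base frame: x ahead of the robot, y to its left, z up, the work surface at z = 0. Lengths are in m, angles in rad, forces in N, time in s.
With the tool pointing down it reaches from about 0.4 to 0.9 m from the base axis. Payload 5.6 kg.
Tool frame: the origin (TCP) lies between the finger pads, 19 mm behind the fingertips; this is the grasp point; z points along the fingers, y is the line along which they close (so a half turn about z gives the same grasp; the last joint's range is limited). The gripper opens to 92 mm and grips with 3 to 60 N. Pads are 20 mm wide; open, the fingers measure 128 mm over their backs; the gripper's body (75 mm by 189 mm) begins 69 mm behind the grasp point.
Start: joints at [1.305, 0.468, -0.012, 1.603, 0.006, 1.071, -0.056], TCP at [0.144, -0.634, 0.233] pointing down, gripper open.
Joint ranges: [-2.53, 2.53], [-0.31, 2.02], [-1.57, 1.55], [0.28, 2.44], [-1.29, 4.43], [0.15, 1.84], [-2.92, 2.92]. Speed limits (rad/s): [2.57, 2.57, 3.14, 3.14, 3.14, 3.14, 3.14].

## Interface

Orientations are given as a unit quaternion [w, x, y, z].
In Python, from station import manip gives the robot as it stands. Calls block until the motion is done:
- manip.move_ptp(position, orientation): joint-space move of the TCP to a pose.
- manip.move_straight(position, attitude=None, velocity=0.15): straight line of the TCP; attitude=None keeps the orientation; velocity is the mean speed in m/s.
- manip.set_joints(angles): joint-space move.
- manip.command_gripper(opening, f_grip=None): opening from 0.0 (shut) to 1.0 (fully open); f_grip is the grip in N (None keeps the last); returns when the fingers have stopped.
- manip.wait(seconds).
- manip.inverse_kinematics(position, orientation): joint angles nearest the present ones, or None.
- manip.get_obs(): the state.
- manip.snapshot(name): name is "scene" or "top" or "wrist"; returns a dict with "image" (384x512x3 uint8, red, green, blue), "fx", "fy", "cx", "cy" (pixels), "k1" (the pictures are not rectified: a ray, as slopes to the right and down, at radius r is drawn at 1 + k1 r^2 times it, then the intrinsics apply), "pose" (4x4, takes a point from camera to world coordinates). Camera axes: x right, y down, z forward; pixel columns grow to the right and rows downward; lengths in m; the calibration is good to about 2 mm. A picture is of the moment at which its call begins. There is no depth.
A pose or a line that the arm cannot do raises manip.Unreachable and nothing moves.
- manip.sign_off(): hands the job in; it is judged then, once.
The state is a dict: "t": time; "q": joint angles; "joint_vel": joint speeds; "tau": joint torques, N m; "eef_pos": TCP position; "tcp_rot": TCP orientation; "ft_force": force on the tool from outside, world axes, zero at the start; "ft_torque": the same for the moment, N m; "width": opening from 0.0 (shut) to 1.0 (fully open); "gripper_force": force on a finger pad.
Only numpy, scipy, OpenCV 4.12 (cv2) and the standard library are available. Lean on these libraries where they do the work, as an engineer would, in place of code of your own. Each camera call takes 0.05 s, during which the arm holds its last target. There are 200 camera calls.

## Task

The clean-out flap on the front of the green dust chest has been left hanging open: push it up fully shut. Then take the locking bar by its square handle and slide it, rod first, from the left through the near bushing and on through the far one, so that it lies across the front of the flap with its tip standing clearly out beyond the far bushing. Finish still gripping the handle and holding the bar still there, running free and not wedged hard in the bushings, ready for the clamp screws to be tightened; leave the other things on the bench where they are.

Things in the scene. Friction and masses are not known exactly. Their poses are not given: they have to be found in the camera images.
- chest: green sheet-steel dust chest, fixed, 300 deep (its x) x 360 wide (its y) x 165 high, origin at the centre of its underside; front face 150 from the origin towards its -x (to the robot), its +y to the robot's left. Fan, switch, handle and pipe stub stand on its lid, all over 140 behind the front face. Two brackets with brass bushings stand on the front at its y = +92 (near) and -92 (far)
- bush_near (a point): centre of the left, outer mouth of the near (left) brass bushing; axes as chest. The bar goes in here towards the chest's -y. Both bushings: 42 outside, 17 bore, 24 long, axis along the chest's y, 60 in front of its front face, 125 above the bench, with 160 free between them; clamp knobs reach 45 further to the front
- bush_far (a point): centre of the right, outer mouth of the far (right) brass bushing, where the bar's tip comes out; on the same axis as bush_near, 208 further to the chest's -y; axes as chest
- flap (a joint): angle of the yellow flap, rad: 0 fully shut (upright), growing as its top swings out and down to the robot; starts at 0.5 to 1.0. A stiff friction hinge keeps it where left (some 3 to 6 N at the top edge, along its arc, move it; a level push on the lip of a wide-open flap binds: lift it round). Flap 136 wide, 122 tall, 8 thick, between the brackets
- flap_lip (a point): middle of the front edge of the lip along the flap's top edge (lip 100 wide, 6 thick, stands 18 out from the flap's outer face). When shut it lies 29 above the bar's axis and 28 in front of the chest's front face, so 32 behind the bar's axis
- flap_hinge (a point): middle of the flap's hinge line at its bottom edge, 33 above the bench; flap_lip is 119 above and 24 in front of it when shut
- bar: locking bar, loose on the bench, about 0.25 kg: square aluminium handle 24 x 24 x 120 with a red band near its end, then a round steel rod, 12 diameter, 235 long, tip tapered over its last 12. Origin at the centre of the handle's underside, +x along the rod to the tip, z up; axis 12 above the origin. It rests flat on the handle; centre of mass near the handle's front end
- bar_tip (a point): end of the rod's tip, on the bar's axis, 295 in front of the bar's origin; axes as bar
- bar_shoulder (a point): front end of the square handle, where the rod starts, on the bar's axis, 60 in front of the bar's origin; axes as bar
- polish_tin: bystander: flat round tin, 76 diameter, 28 high, origin under its centre; leave it
- tack_tin: bystander: round tin, 60 diameter, 45 high, origin under its centre; leave it
- cobbler_hammer: bystander: hammer lying on the bench; leave it
- shoe_brush: bystander: brush lying on the bench; leave it
- heel: bystander: black rubber heel, 75 x 60 x 22; leave it
- cleaner_bottle: bystander: upright bottle, 64 diameter, 160 high, origin under its centre; leave it
- shoe_last: bystander: green plastic shoe last, about 260 long, 98 high, origin under it; leave it

How it is judged:
On the way, in this order (a step that is already met when the one before it is completed fails the run):
1. the flap is pushed up shut (value of joint flap below 0.06 rad), for 0.2 s.
2. the rod's tip has passed through the near bushing into the gap between the two (y of bar_tip in the frame of bush_near below -0.03 m and y of bar_tip in the frame of bush_far above 0.03 m and x of bar_tip in the frame of bush_near between -0.015 and 0.015 m and z of bar_tip in the frame of bush_near between -0.015 and 0.015 m and angle between the x axis of bar and the y axis of chest, either way round below 0.15 rad), for 0.1 s.
At the end, for the whole second after the job is handed in: Flap shut (under 0.06 rad); bar through both bushings, tip at least 8 mm out of the far one, its axis within 6 mm and 0.05 rad of theirs; gripped by the handle (over 2 N, TCP within 85 mm of the bar's origin), under 0.02 m/s, less than 20 N between bar and chest (value of joint flap below 0.06 rad and y of bar_tip in the frame of bush_far below -0.008 m and x of bar_tip in the frame of bush_far between -0.006 and 0.006 m and z of bar_tip in the frame of bush_far between -0.006 and 0.006 m and x of bar_shoulder in the frame of bush_near between -0.006 and 0.006 m and z of bar_shoulder in the frame of bush_near between -0.006 and 0.006 m and y of bar_shoulder in the frame of bush_near above -0.003 m and angle between the x axis of bar and the y axis of chest, either way round below 0.05 rad and contact force between the fingers and bar above 2 N and contact force between bar and chest below 20 N and linear speed of bar below 0.02 m/s and distance between the grasp point and bar below 0.085 m); the arm keeps its last pose, push and grip.
It fails at once if a bystander was moved (distance of any of polish_tin, tack_tin, cobbler_hammer, shoe_brush, heel, cleaner_bottle, shoe_last from where it was at the start of the episode above 0.03 m).
It also fails if it takes over 67 s, if anything falls off the work surface, if the arm or the gripper's body presses on something with over 40 N, if the wrist force passes 120 N, or if a joint passes its speed limit or range.

## Working session

There is one attempt and no reset: what is moved stays moved. The work goes in short steps, each a Python script; the robot and the scene stay as the last script left them, time stands still between calls to the robot, and variables do not carry over. Pictures are saved under pics/ and viewed, at most 10 in all, crops included, and the job is handed in when it is done.

```bash
mkdir -p pics; ls
python3 - <<'E'
from station import manip
import cv2,numpy as np,pickle
o=manip.get_obs();print(o['t'],o['eef_pos'],o['tcp_rot'])
S={}
for n in("scene","top","wrist"):
    s=manip.snapshot(n);S[n]=s
    cv2.imwrite(f"pics/{n}0.png",cv2.resize(s["image"][:,:,::-1],(800,600),interpolation=cv2.INTER_CUBIC))
    print(n,s["fx"],s["cx"],s["cy"],s["k1"],np.round(s["pose"],3).tolist())
pickle.dump(S,open("s0.pkl","wb"))
E
```

```text
pics
0.0 [ 0.14343261 -0.6334301   0.23236492] [-8.46505764e-04  9.93810332e-01  1.11086856e-01 -1.37092123e-04]
scene 467.0949817858137 257.98190577857025 186.2058665211885 0.028506885025814808 [[-0.919, 0.331, -0.212, 0.899], [0.393, 0.759, -0.519, 0.929], [-0.011, -0.561, -0.828, 1.49], [0.0, 0.0, 0.0, 1.0]]
top 451.86780069612956 250.08251755450553 199.8207767925769 -0.10391145427826312 [[0.004, -0.988, 0.156, 0.332], [-1.0, -0.006, -0.011, 0.069], [0.012, -0.155, -0.988, 1.531], [0.0, 0.0, 0.0, 1.0]]
wrist 313.0693220719709 254.02745286340146 188.44903601414694 -0.07669935539107182 [[0.221, -0.943, -0.249, 0.213], [-0.975, -0.214, -0.054, -0.618], [-0.002, 0.254, -0.967, 0.383], [0.0, 0.0, 0.0, 1.0]]
```

View pics/top0.png

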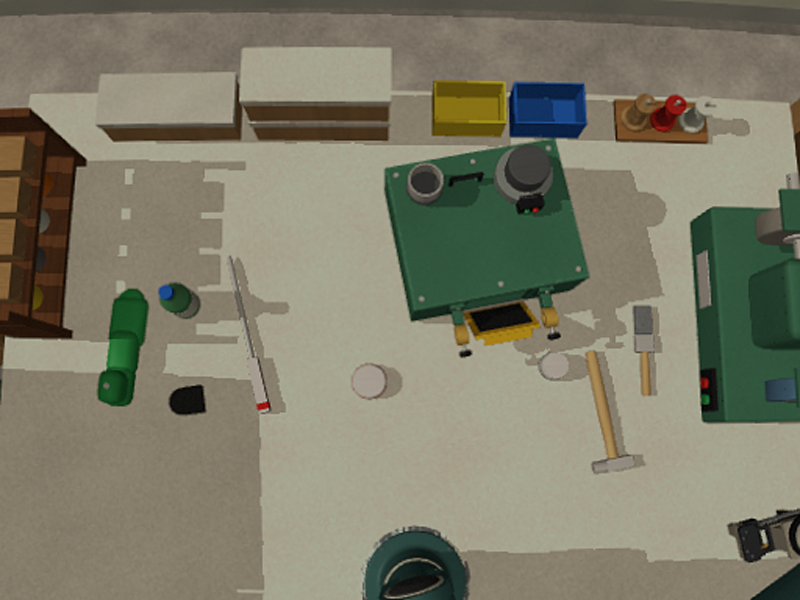

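View pics/scene0.png

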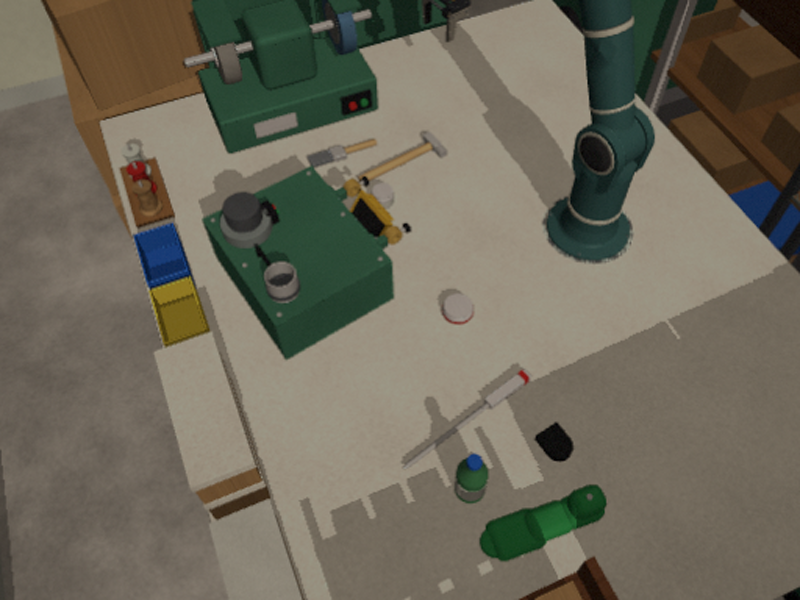

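```bash
cat > h.py <<'E'
import cv2,numpy as np
from scipy.optimize import least_squares
from scipy.spatial.transform import Rotation as R
def proj(s,P):
    T=np.linalg.inv(s["pose"]);p=np.atleast_2d(P)@T[:3,:3].T+T[:3,3]
    a=p[:,:2]/p[:,2:];a=a*(1+s["k1"]*(a**2).sum(1,keepdims=True))
    return a*[s["fx"],s["fy"]]+[s["cx"],s["cy"]]
def unproj(s,uv,z):
    d=(np.array(uv,float)-[s["cx"],s["cy"]])/[s["fx"],s["fy"]];a=d.copy()
    for _ in range(20):a=d/(1+s["k1"]*(a@a))
    r=s["pose"][:3,:3]@[*a,1];c=s["pose"][:3,3]
    return c+r*(z-c[2])/r[2]
def fr(pose,P):   # planar pose (x,y,yaw), local points -> world
    x,y,a=pose;c,s_=np.cos(a),np.sin(a);P=np.atleast_2d(P)
    return P@np.array([[c,s_,0],[-s_,c,0],[0,0,1]])+[x,y,0]
def fit(obs,x0): # obs: list of (snap, local pts, px)
    f=lambda v:np.concatenate([(proj(s,fr(v,L))-U).ravel() for s,L,U in obs])
    r=least_squares(f,x0,loss="soft_l1");return r.x,f(r.x).reshape(-1,2)
def crop(s,u0,v0,u1,v1,k):
    return cv2.resize(s["image"][v0:v1,u0:u1,::-1],None,fx=k,fy=k,interpolation=cv2.INTER_CUBIC)
E
python3 - <<'E'
import pickle,cv2,numpy as np
from h import *
S=pickle.load(open("s0.pkl","rb"))
a=crop(S["top"],240,80,385,240,3.5)[:,:]   # chest
b=crop(S["top"],140,155,180,270,4.5)
h=max(a.shape[0],b.shape[0]);pad=lambda i:cv2.copyMakeBorder(i,0,h-i.shape[0],0,4,0)
o=np.hstack([pad(a),pad(b)]);print(o.shape,a.shape);cv2.imwrite("pics/c1.png",o)
a=crop(S["scene"],120,90,280,240,3.2);b=crop(S["scene"],250,230,345,305,3);
h=max(a.shape[0],b.shape[0]);pad=lambda i:cv2.copyMakeBorder(i,0,h-i.shape[0],0,4,0)
o=np.hstack([pad(a),pad(b)]);print(o.shape,a.shape);cv2.imwrite("pics/c2.png",o)
s=S["top"]
for n,p in dict(FL=(412,319),FR=(588,277),BL=(386,169),BR=(556,140)).items():print(n,unproj(s,np.array(p)*.64,.165))
print(unproj(s,(263*.64,409*.64),.024),unproj(s,(231*.64,257*.64),.012))
E
```

```text
(560, 696, 3) (560, 508, 3)
(480, 805, 3) (480, 512, 3)
FL [0.53377382 0.01259922 0.165     ]
FR [ 0.62044993 -0.33970164  0.165     ]
BL [0.84163047 0.06502735 0.165     ]
BR [ 0.90970481 -0.2863845   0.165     ]
[0.35968912 0.32308027 0.024     ] [0.69279184 0.40664291 0.012     ]
```

View pics/c1.png

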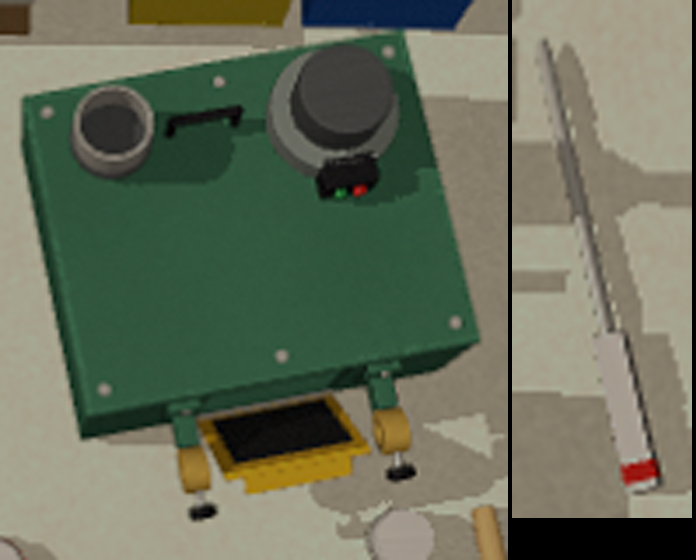

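View pics/c2.png

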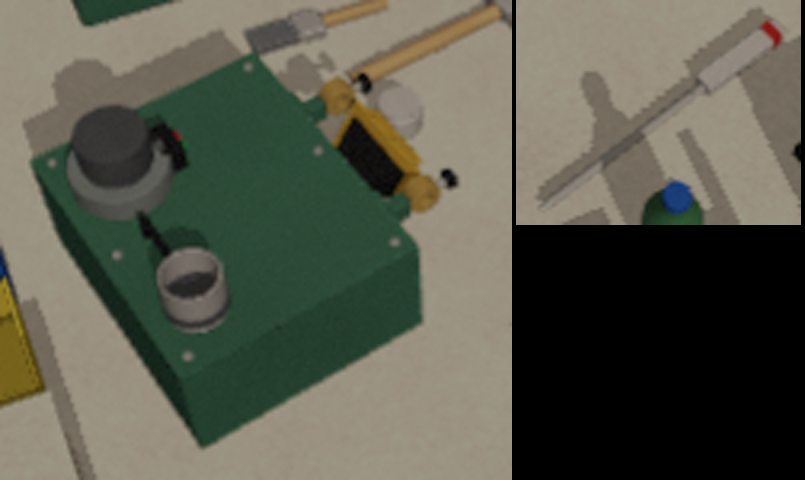

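```bash
cat > m.py <<'E'
import pickle
from h import *
S=pickle.load(open("s0.pkl","rb"));t,c=S["top"],S["scene"]
T=lambda p:np.array(p)/3.5+[240,80]; C=lambda p:np.array(p)/3.2+[120,90]
# order FL FR BL BR Fm Bm bushN bushF
ut=T([(104,389),(455,322),(47,112),(388,51),(281,356),(219,82),(194,468),(392,431)])
uc=C([(395,242),(248,67),(188,356),(52,162),(318,151),(117,255),(422,193),(337,97)])
def L(dx,dy):
    a,b=.15-dx,.18-dy
    return np.array([(-a,b,.165),(-a,-b,.165),(a,b,.165),(a,-b,.165),(-a,0,.165),(a,0,.165),(-.21,.092,.125),(-.21,-.092,.125)])
for nm,sel in dict(both=(1,1),top=(1,0),scene=(0,1)).items():
    f=lambda v:np.concatenate([w*(proj(s,fr(v[:3],L(v[3],v[4])))-u).ravel() for s,u,w in((t,ut,sel[0]),(c,uc,sel[1]))])
    r=least_squares(f,[.72,-.14,.2,.02,.02],loss="soft_l1",f_scale=.5)
    print(nm,r.x,np.sqrt(np.mean(r.fun**2)))
    if nm=="both":ch=r.x[:3];print(np.round(f(r.x).reshape(-1,2),1).tolist())
print("bushN,F",fr(ch,[(-.21,.104,.125),(-.21,-.104,.125)]))
B=lambda p:(np.array(p)-[512,0])/4.5+[140,155]; D=lambda p:(np.array(p)-[516,0])/3+[250,230]
Lb=np.array([(.295,0,.012),(.06,0,.024),(-.06,0,.024)])
ob=[(t,Lb,B([(543,40),(611,335),(642,487)])),(c,Lb,D([(542,206),(705,77),(775,27)]))]
for o in(ob,ob[:1],ob[1:]):
    x,r=fit(o,[.42,.34,.23]);print("bar",x,np.round(r,1).tolist())
# flap lip: front edge z depends on theta
p=T((300,482))
for th in(.5,.6,.7,.8,.9,1.0):
    z=.033+.119*np.cos(th)-.024*np.sin(th);out=.004+.024*np.cos(th)+.119*np.sin(th)
    q=fr(ch,[(-.15-out,0,z)]);print(th,proj(t,q)*1-[240,80],proj(c,q)-[120,90])
E
python3 m.py
```

```text
both [ 0.73185299 -0.13635576  0.19713174  0.02019691  0.01971089] 0.5065088032599706
[[-0.5, 0.4], [-0.4, 0.4], [-0.5, 0.4], [-0.3, 0.5], [-0.3, 0.1], [-0.4, 0.1], [-0.5, 0.6], [-0.6, 0.1], [-0.7, -0.3], [-0.6, -0.5], [-0.6, -0.4], [-0.6, -0.3], [-0.6, -0.5], [-0.6, -0.5], [-0.9, -0.5], [-0.6, -0.8]]
top [ 0.732894   -0.13774679  0.19738547  0.02010971  0.01980146] 0.09629755676629488
scene [ 0.7303943  -0.13336777  0.19622568  0.02012068  0.01995444] 0.0945996361920524
bushN,F [[ 0.50555102 -0.07550005  0.125     ]
 [ 0.54628936 -0.27947159  0.125     ]]
bar [0.40979039 0.3355212  0.26169519] [[-0.5, 0.0], [-1.1, -0.2], [0.3, 0.9], [-0.8, -0.3], [-1.4, 0.5], [0.8, -2.1]]
bar [0.41045809 0.3345295  0.25767765] [[0.1, -0.2], [-0.7, -0.4], [0.5, 0.7]]
bar [0.40839128 0.33751213 0.26176879] [[-0.2, 0.1], [-0.7, 0.9], [1.4, -1.8]]
0.5 [[ 84.88855068 135.58429326]] [[122.33553003  41.58162171]]
0.6 [[ 85.03489504 138.63922318]] [[124.34465805  41.98418145]]
0.7 [[ 85.07388224 141.4262337 ]] [[126.15241608  42.62407446]]
0.8 [[ 85.00697725 143.91681317]] [[127.74307823  43.49064451]]
0.9 [[ 84.83703377 146.08742401]] [[129.10383756  44.57106677]]
1.0 [[ 84.56815496 147.91960949]] [[130.22478774  45.85064341]]
```

```bash
cat > p.py <<'E'
from h import *
CH=np.array([.7318,-.1360,.197]);BAR=np.array([.4098,.3357,.2600])
def quat(x,z):
    x=np.array(x,float);z=np.array(z,float);M=np.column_stack([x,np.cross(z,x),z]);q=R.from_matrix(M).as_quat();return q[[3,0,1,2]]
def tiltq(sgn,tilt=np.pi/4):
    h=np.array([np.cos(CH[2]),np.sin(CH[2]),0]);c,s=np.cos(tilt),np.sin(tilt)
    z=h*c-[0,0,s];n=h*s+np.array([0,0,c]);return quat(sgn*n,z),z,n
def lip(th):
    return fr(CH,[(-.154-.024*np.cos(th)-.119*np.sin(th),0,.033+.119*np.cos(th)-.024*np.sin(th))])[0]
def flap_tcp(th,gap,sgn,ins=.006,half=.010): # lip edge `ins` ahead of TCP on the finger's upper side
    q,z,n=tiltq(sgn);return lip(th)-z*ins-n*(half+gap),q
def downq(yaw): # bar axis along yaw -> tool x along it
    return quat([np.cos(yaw),np.sin(yaw),0],[0,0,-1])
E
python3 - <<'E'
from p import *
from station import manip
ik=manip.inverse_kinematics
r=lambda v:None if v is None else np.round(v,2).tolist()
for s in(1,-1):
    for th,g in((.8,.1),(.7,.01),(.3,0),(-.02,0)):
        p,q=flap_tcp(th,g,s);print(s,th,np.round(p,3),r(ik(p,q)))
g=fr(BAR,[(.03,0,.012)])[0]
for k in(0,np.pi):
    print("grasp",r(ik(g,downq(BAR[2]+k))))
    for y in(.399,.25,.142):
        p=fr(CH,[(-.21,y,.125)])[0];print(np.round(p,3),r(ik(p,downq(CH[2]-np.pi/2+k))))
E
```

```text
1 0.8 [ 0.4   -0.202  0.025] None
1 0.7 [ 0.47  -0.188  0.099] None
1 0.3 [ 0.513 -0.18   0.137] [1.6, 0.89, -1.3, 2.32, 2.02, 0.28, -2.62]
1 -0.02 [ 0.548 -0.173  0.15 ] [1.52, 0.87, -1.3, 2.26, 1.93, 0.29, -2.59]
-1 0.8 [ 0.4   -0.202  0.025] None
-1 0.7 [ 0.47  -0.188  0.099] None
-1 0.3 [ 0.513 -0.18   0.137] [1.6, 0.89, -1.3, 2.32, 2.02, 0.28, 0.52]
-1 -0.02 [ 0.548 -0.173  0.15 ] [1.52, 0.87, -1.3, 2.26, 1.93, 0.29, 0.56]
grasp [-0.21, 0.76, -0.67, 1.92, 0.72, 0.71, -2.63]
[0.448 0.214 0.125] [0.44, 0.85, -1.32, 2.01, 0.95, 1.11, 2.02]
[0.477 0.068 0.125] [0.76, 0.82, -1.32, 2.04, 0.93, 1.08, 2.32]
[ 0.498 -0.038  0.125] [-0.84, 0.61, 1.12, 2.1, -0.73, 0.89, -2.24]
grasp [0.06, 1.03, -1.12, 1.91, 1.13, 1.02, 0.24]
[0.448 0.214 0.125] [0.16, 0.52, -0.83, 2.02, 0.52, 0.83, -0.78]
[0.477 0.068 0.125] [0.64, 0.62, -1.07, 2.05, 0.7, 0.9, -0.63]
[ 0.498 -0.038  0.125] [0.55, 0.46, -0.66, 2.02, 0.4, 0.78, -0.15]
```

```bash
sed -i 's/def flap_tcp(th,gap,sgn,ins=.006,half=.010):/def flap_tcp(th,gap,sgn,tilt,ins=.006,half=.010):/; s/q,z,n=tiltq(sgn);return/q,z,n=tiltq(sgn,tilt);return/' p.py
python3 - <<'E'
from p import *
from station import manip
ik=manip.inverse_kinematics
r=lambda v:None if v is None else np.round(v,2).tolist()
for t in(55,62,70):
  for s in(1,-1):
    for th,g in((.6,.02),(.6,0),(.3,0),(-.02,0)):
        p,q=flap_tcp(th,g,s,np.radians(t));print(t,s,th,np.round(p,3),r(ik(p,q)))
E
```

```text
55 1 0.6 [ 0.468 -0.189  0.105] [1.62, 0.89, -1.32, 2.33, 1.6, 0.41, -2.21]
55 1 0.6 [ 0.484 -0.185  0.117] [1.59, 0.86, -1.33, 2.3, 1.53, 0.4, -2.19]
55 1 0.3 [ 0.512 -0.18   0.139] [1.03, 0.39, -0.62, 2.27, -1.16, 0.17, 0.24]
55 1 -0.02 [ 0.548 -0.173  0.152] [0.97, 0.4, -0.62, 2.2, -0.85, 0.16, -0.11]
55 -1 0.6 [ 0.468 -0.189  0.105] [1.62, 0.89, -1.32, 2.33, 1.6, 0.41, 0.93]
55 -1 0.6 [ 0.484 -0.185  0.117] [1.59, 0.86, -1.33, 2.3, 1.53, 0.4, 0.96]
55 -1 0.3 [ 0.512 -0.18   0.139] [1.4, 0.6, -1.1, 2.25, 1.04, 0.17, 1.29]
55 -1 -0.02 [ 0.548 -0.173  0.152] [1.3, 0.58, -1.05, 2.19, 0.86, 0.18, 1.41]
62 1 0.6 [ 0.467 -0.189  0.109] [0.99, 0.39, -0.55, 2.3, -0.71, 0.18, -0.18]
62 1 0.6 [ 0.484 -0.185  0.118] [0.93, 0.37, -0.52, 2.27, -0.64, 0.2, -0.28]
62 1 0.3 [ 0.512 -0.18   0.14 ] [0.84, 0.34, -0.46, 2.21, -0.54, 0.25, -0.44]
62 1 -0.02 [ 0.548 -0.173  0.153] [0.75, 0.35, -0.42, 2.14, -0.43, 0.28, -0.6]
62 -1 0.6 [ 0.467 -0.189  0.109] [1.56, 0.84, -1.33, 2.27, 1.32, 0.51, 1.11]
62 -1 0.6 [ 0.484 -0.185  0.118] [1.16, 0.45, -0.79, 2.25, 0.07, 0.17, 2.18]
62 -1 0.3 [ 0.512 -0.18   0.14 ] [1.06, 0.41, -0.72, 2.2, -0.07, 0.23, 2.27]
62 -1 -0.02 [ 0.548 -0.173  0.153] [1.05, 0.44, -0.78, 2.13, 0.18, 0.27, 1.99]
70 1 0.6 [ 0.466 -0.189  0.113] [0.76, 0.34, -0.36, 2.23, -0.29, 0.32, -0.68]
70 1 0.6 [ 0.484 -0.185  0.12 ] [0.72, 0.34, -0.35, 2.2, -0.25, 0.34, -0.74]
70 1 0.3 [ 0.513 -0.18   0.142] [0.69, 0.34, -0.35, 2.14, -0.19, 0.4, -0.84]
70 1 -0.02 [ 0.548 -0.173  0.155] [0.63, 0.36, -0.34, 2.06, -0.13, 0.44, -0.94]
70 -1 0.6 [ 0.466 -0.189  0.113] [1.1, 0.43, -0.76, 2.22, 0.27, 0.33, 1.95]
70 -1 0.6 [ 0.484 -0.185  0.12 ] [1.08, 0.44, -0.78, 2.18, 0.32, 0.36, 1.89]
70 -1 0.3 [ 0.513 -0.18   0.142] [1.05, 0.44, -0.79, 2.12, 0.31, 0.42, 1.86]
70 -1 -0.02 [ 0.548 -0.173  0.155] [1.01, 0.47, -0.81, 2.04, 0.37, 0.48, 1.77]
```

Run:
```python
from p import *
from station import manip
import pickle
t=np.radians(68)
manip.command_gripper(0.0,20)
p,q=flap_tcp(.62,.03,1,t)
manip.move_ptp(p+[0,0,.13],q)
s=manip.snapshot("wrist");pickle.dump(s,open("w1.pkl","wb"))
cv2.imwrite("pics/w1.png",cv2.resize(s["image"][:,:,::-1],(800,600),interpolation=cv2.INTER_CUBIC))
manip.move_straight(p,velocity=.15)
o=manip.get_obs();f0=o["ft_force"];print(o["t"],o["eef_pos"]-p,f0)
for th in(.62,.55,.45,.35,.25,.15,.08,.04,.02,0,-.01,-.02,-.03,-.04,-.05):
    manip.move_straight(flap_tcp(th,0,1,t)[0],velocity=.06)
    o=manip.get_obs();f=o["ft_force"]-f0;print(round(o["t"],2),th,np.round(f,1))
    if np.linalg.norm(f)>22:break
s=manip.snapshot("wrist");pickle.dump(s,open("w2.pkl","wb"))
cv2.imwrite("pics/w2.png",cv2.resize(s["image"][:,:,::-1],(800,600),interpolation=cv2.INTER_CUBIC))
```

```text
4.525 [ 0.00044894 -0.00032508  0.00056422] [-0.10777576 -0.1456898   0.08985858]
5.17 0.62 [-0.1 -0.5  0.5]
5.47 0.55 [-0.9  1.4  0.4]
5.82 0.45 [-0.7  0.7  0. ]
6.17 0.35 [ 0.7 -0.1  0.9]
6.52 0.25 [-0.2 -0.8  0.9]
6.87 0.15 [-0.5  0.5  0.3]
7.16 0.08 [ 0.  -0.  -0.4]
7.41 0.04 [-1.   0.4 -0.9]
7.66 0.02 [-0.9  0.4 -1.1]
7.91 0 [-1.4 -0.3 -1.1]
8.16 -0.01 [-5.  -0.8  0.2]
8.41 -0.02 [-8.6 -1.4  1.7]
8.66 -0.03 [-10.9  -1.6   2.9]
8.91 -0.04 [-13.9  -2.    3.7]
9.16 -0.05 [-16.3  -3.3   4.6]
```

View pics/w2.png

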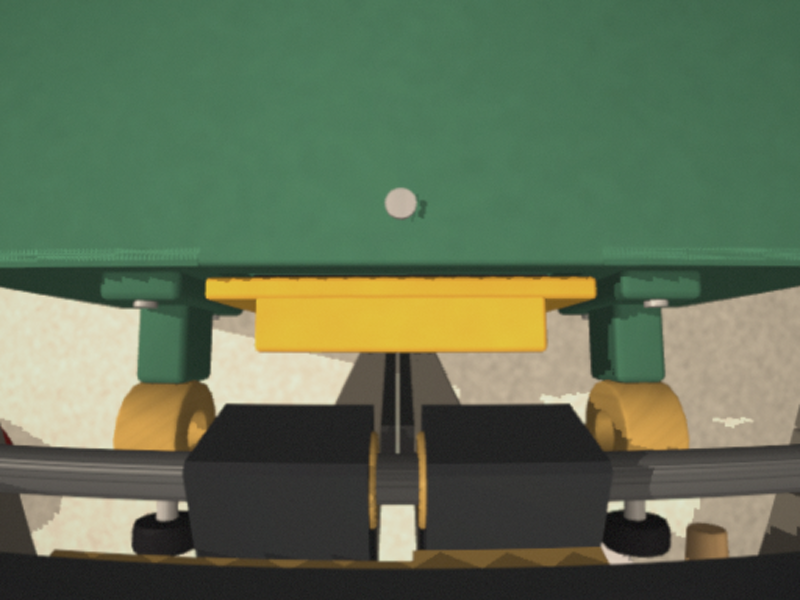

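Run:
```python
from p import *
import pickle
from station import manip
s=pickle.load(open("w2.pkl","rb"))
pr=lambda L:np.round(proj(s,fr(CH,L))/.64).astype(int).tolist()
print("screw",pr([(-.13,0,.165)]),"lid edge",pr([(-.15,0,.165)]),"bush N/F mouths",pr([(-.21,.104,.125),(-.21,.08,.125),(-.21,-.08,.125),(-.21,-.104,.125)]), "bush top inner", pr([(-.21,.08,.146),(-.21,-.08,.146)]))
for th in(0,.05,.1,.15):
    l=np.array([[-.154-.024*np.cos(th)-.119*np.sin(th),y,.033+.119*np.cos(th)-.024*np.sin(th)] for y in(-.05,0,.05)]);print(th,pr(l))
print(manip.get_obs()["eef_pos"])
```

```text
screw [[396, 205]] lid edge [[396, 265]] bush N/F mouths [[136, 432], [194, 434], [600, 434], [658, 432]] bush top inner [[170, 443], [624, 443]]
0 [[543, 353], [397, 353], [251, 353]]
0.05 [[542, 370], [397, 371], [251, 370]]
0.1 [[541, 387], [397, 388], [252, 387]]
0.15 [[540, 403], [397, 404], [254, 403]]
[ 0.54738645 -0.17268006  0.15280604]
```

View pics/w1.png

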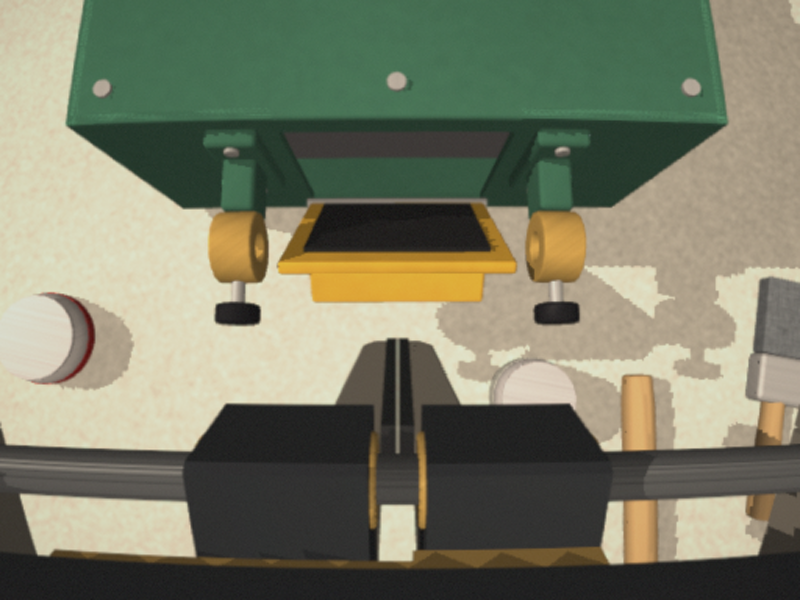

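Run:
```python
from p import *
import pickle
from station import manip
# chest from the wrist pictures
w1,w2=[pickle.load(open(f"w{i}.pkl","rb")) for i in(1,2)]
L1=np.array([(-.13,.16,.165),(-.13,0,.165),(-.13,-.16,.165),(-.15,.18,.165),(-.15,-.18,.165)]);U1=.64*np.array([(102,88),(397,81),(691,88),(68,125),(726,125)])
L2=np.array([(-.13,0,.165),(-.178,.05,.152),(-.178,-.05,.152)]);U2=.64*np.array([(400.5,203),(256,352),(546,352)])
print(*[np.round(v,4) if i==0 else np.round(v,1).tolist() for i,v in enumerate(fit([(w1,L1,U1),(w2,L2,U2)],CH))])
h=np.array([np.cos(CH[2]),np.sin(CH[2]),0]);p=manip.get_obs()["eef_pos"]
manip.move_straight(p-.05*h,velocity=.15)
manip.move_straight(p-.07*h+[0,0,.12],velocity=.25)
manip.command_gripper(1.0,20)
q=downq(BAR[2]+np.pi);g=fr(BAR,[(.04,0,.012)])[0]
manip.move_ptp(g+[0,0,.16],q)
s=manip.snapshot("wrist");pickle.dump(s,open("w3.pkl","wb"))
cv2.imwrite("pics/w3.png",cv2.resize(s["image"][:,:,::-1],(800,600),interpolation=cv2.INTER_CUBIC))
o=manip.get_obs();print(o["t"],o["eef_pos"],np.round(o["q"],2))
pr=lambda L:np.round(proj(s,fr(BAR,L))/.64).astype(int).tolist()
print("pred handle corners",pr([(-.06,.012,.024),(-.06,-.012,.024),(.06,.012,.024),(.06,-.012,.024),(.1,0,.012)]))
```

```text
[ 0.7324 -0.1376  0.1955] [[0.7, 0.2], [-0.2, 0.4], [-0.4, 0.1], [-2.2, -0.8], [1.9, -0.9], [0.2, 0.5], [-0.8, -0.1], [0.5, -0.0]]
13.7417 [0.4491246  0.34492198 0.17187384] [ 0.17  0.86 -1.32  1.81  0.9   1.23  0.4 ]
pred handle corners [[420, 117], [378, 117], [418, 314], [380, 314], [399, 365]]
```

View pics/w3.png

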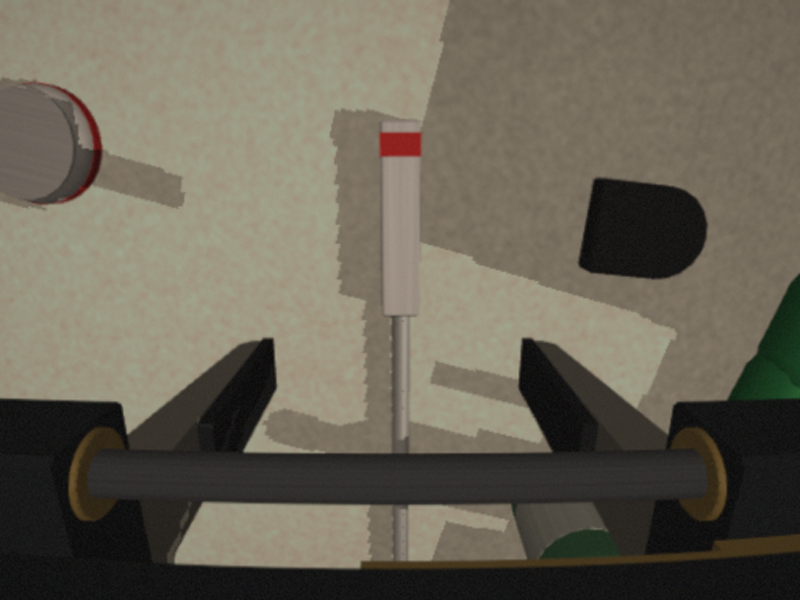

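Run:
```python
from p import *
import pickle
S=pickle.load(open("s0.pkl","rb"))
for s,u in((S["top"],(166,291)),(S["scene"],(475,460))):
    b=unproj(s,np.array(u)*.64,.158);print(b, (R.from_euler("z",-BAR[2]).apply(b-[*BAR[:2],0])))
print((R.from_euler("z",-BAR[2]).apply(unproj(pickle.load(open("w3.pkl","rb")),(.64*700,.64*225),.022)-[*BAR[:2],0])))
```

```text
[0.58835457 0.50226106 0.158     ] [0.21537295 0.11506003 0.158     ]
[0.58416832 0.50591707 0.158     ] [0.21226729 0.11966937 0.158     ]
[0.00228852 0.19037698 0.022     ]
```

```bash
sed -i 's/^CH=.*/CH=np.array([.7321,-.1370,.196]);BAR=np.array([.4098,.3353,.2600])/' p.py
python3 - <<'E'
from p import *
import pickle
from station import manip
q=downq(BAR[2]+np.pi);g=fr(BAR,[(.038,0,.022)])[0]
manip.move_straight(g+[0,0,.05],q,velocity=.2)
manip.move_straight(g,velocity=.08)
o=manip.get_obs();print(o["t"],o["eef_pos"]-g,o["ft_force"])
manip.command_gripper(0.0,60)
o=manip.get_obs();print(o["t"],"grip",o["eef_pos"]-g,o["width"]*92,o["gripper_force"],o["ft_force"])
dz=o["eef_pos"][2]-.012;open("dz","w").write(str(dz))
manip.move_straight(g+[0,0,.18],velocity=.2)
qi=downq(CH[2]+np.pi/2)
pre=fr(CH,[(-.21,.104+.257+.045,.125+dz)])[0]
manip.move_ptp(pre+[0,0,.04],qi)
manip.move_straight(pre,velocity=.1)
o=manip.get_obs();print(o["t"],o["eef_pos"]-pre,o["ft_force"],np.round(o["q"],2),o["gripper_force"])
S={n:manip.snapshot(n) for n in("top","scene","wrist")};pickle.dump(S,open("s1.pkl","wb"))
a=crop(S["top"],190,170,360,230,4.6);b=crop(S["scene"],225,100,345,235,3)[:,:]
w=max(a.shape[1],b.shape[1]);pad=lambda i:cv2.copyMakeBorder(i,0,4,0,w-i.shape[1],0)
im=np.vstack([pad(a)[:280],pad(b)])
print(im.shape,a.shape);cv2.imwrite("pics/c3.png",im[:,:800] if im.shape[0]<=600 else im[:600])
b=crop(S["scene"],225,100,345,235,4.4);cv2.imwrite("pics/c4.png",b)
E
```

```text
15.1667 [-7.62319629e-05  3.14650964e-04  1.35995555e-04] [ 0.9164067  -0.90445316 -0.39965475]
16.2 grip [-3.18204696e-05  1.20042527e-04  1.45753502e-05] 23.746501505028434 59.99892711639404 [-0.49891071 -0.54160961  0.06818552]
18.9667 [-0.00027299  0.00042338 -0.00028309] [-0.47113397 -0.21274088 -1.06802446] [ 0.29  0.61 -1.04  2.    0.67  0.92 -0.91] 59.99776840209961
(689, 782, 3) (276, 782, 3)
```

View pics/c3.png

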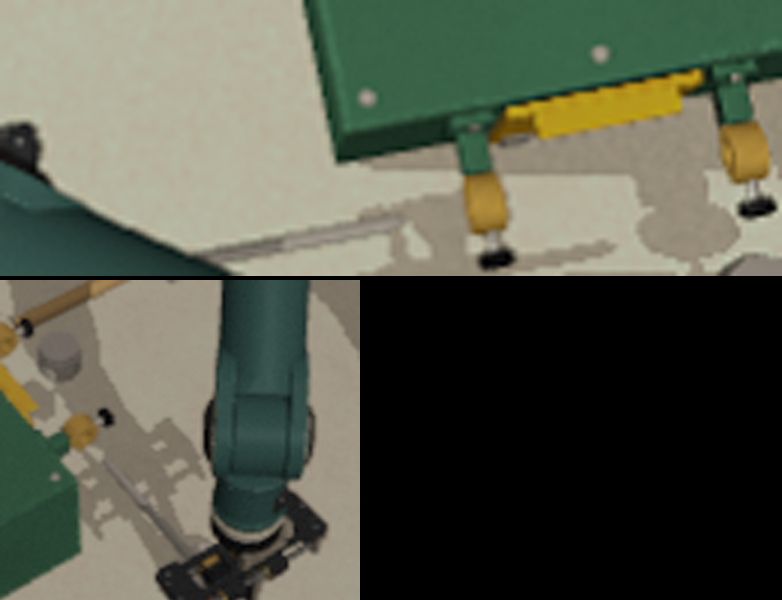

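Run:
```python
from p import *
import pickle
S=pickle.load(open("s1.pkl","rb"))
t,c=S["top"],S["scene"]
kt=lambda p:np.round((p-[190,170])*4.6,1).tolist(); kc=lambda p:np.round((p-[225,100])*4.4,1).tolist()
P=[(-.21,.149,.125),(-.21,.25,.125),(-.21,.092,.125),(-.21,-.092,.125),(-.13,.16,.165),(-.13,0,.165)]
print("pred tip,rod,bushN,bushF,screws");print(kt(proj(t,fr(CH,P))));print(kc(proj(c,fr(CH,P))))
```

```text
pred tip,rod,bushN,bushF,screws
[[401.6, 219.3], [256.1, 247.3], [483.2, 203.5], [743.1, 153.0], [365.8, 98.5], [598.6, 54.4]]
[[151.9, 262.8], [222.4, 344.2], [113.8, 218.8], [-1.7, 85.4], [77.2, 286.8], [-27.5, 161.2]]
```

View pics/c4.png

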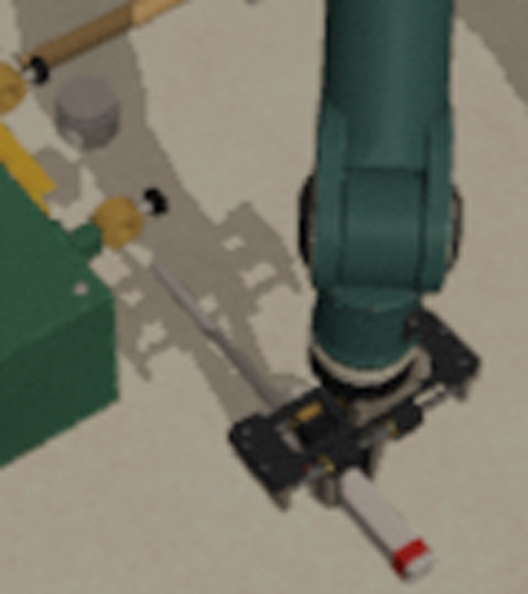

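```bash
cat > ins.py <<'E'
from p import *
from station import manip
import sys
dz=float(open("dz").read())
y0,y1=float(sys.argv[1]),float(sys.argv[2]);cx,cz=float(sys.argv[3]),float(sys.argv[4])
Rc=R.from_euler("z",-CH[2]);qi=downq(CH[2]+np.pi/2);f0=Rc.apply([-.47,-.21,-1.07])
n=int(np.ceil(abs(y1-y0)/.015))
for y in np.linspace(y0,y1,n+1)[1:]:
    manip.move_straight(fr(CH,[(-.21+cx,y,.125+dz+cz)])[0],qi,velocity=.08)
    o=manip.get_obs();f=Rc.apply(o["ft_force"])-f0
    print(round(o["t"],1),"tip",round(y-.257-.104,3),np.round(f,1),np.round(Rc.apply(o["ft_torque"]),2))
    if abs(f[1])>12 or np.hypot(f[0],f[2])>14:print("STOP");break
E
python3 ins.py .406 .286 0 0
```

```text
19.4 tip 0.032 [ 0.2  0.6 -1.7] [-0.08 -0.12 -0.04]
19.8 tip 0.018 [ 0.6  0.6 -1. ] [-0.05 -0.12  0.01]
20.1 tip 0.005 [ 0.7  0.7 -0.9] [-0.04 -0.06 -0.01]
20.4 tip -0.008 [-0.1 -0.1 -1.1] [-0.03 -0.09  0.01]
20.7 tip -0.022 [ 1.   0.3 -0.9] [-0.08 -0.1   0.03]
21.0 tip -0.035 [ 0.2  0.7 -1. ] [-0.07 -0.12 -0.01]
21.3 tip -0.048 [ 1.7  0.1 -1.6] [-0.04 -0.06  0.02]
21.6 tip -0.062 [-0.7 -0.  -1. ] [-0.08 -0.1  -0.04]
22.0 tip -0.075 [ 1.2  0.2 -0.6] [-0.06 -0.1  -0.02]
```

```bash
python3 ins.py .286 .134 0 0
python3 - <<'E'
from p import *
from station import manip
manip.wait(.3);o=manip.get_obs();print(o["t"],o["eef_pos"],o["ft_force"],o["gripper_force"],o["width"]*92)
t=manip.snapshot("top");c=manip.snapshot("scene")
a=crop(t,240,165,360,235,4.6);b=crop(c,190,110,290,190,4.6)[:,:]
w=max(a.shape[1],b.shape[1]);pad=lambda i:cv2.copyMakeBorder(i,0,4,0,w-i.shape[1],0)
im=np.vstack([pad(a)[:230],pad(b)]);print(im.shape);cv2.imwrite("pics/c5.png",im[:600])
kt=lambda p:np.round((p-[240,165])*4.6,1).tolist()
print(kt(proj(t,fr(CH,[(-.21,-.119,.125),(-.21,-.104,.125),(-.21,.112,.125)]))))
E
```

```text
22.3 tip -0.089 [ 0.5  0.2 -1.5] [-0.05 -0.09  0.05]
22.6 tip -0.103 [-0.   0.5 -1.1] [-0.1  -0.09  0.  ]
22.9 tip -0.116 [-0.1  0.1 -0.8] [-0.06 -0.08  0.01]
23.3 tip -0.13 [-0.2 -0.2 -1. ] [-0.04 -0.06  0.01]
23.6 tip -0.144 [ 0.4 -0.8 -0.9] [-0.06 -0.09  0.03]
23.9 tip -0.158 [1.3 1.  0. ] [-0.03 -0.04 -0.06]
24.2 tip -0.172 [ 0.8  0.2 -0.7] [-0.07 -0.1   0.01]
24.6 tip -0.186 [ 1.  -0.5 -1.1] [-0.02 -0.06 -0.04]
24.9 tip -0.199 [ 0.5 -0.1 -1.9] [-0.02 -0.05 -0.05]
25.2 tip -0.213 [ 0.6  0.7 -1.5] [-0.07 -0.12 -0.01]
25.5 tip -0.227 [ 0.1  0.1 -0.4] [-0.09 -0.06  0.02]
25.8417 [ 0.49996077 -0.04618001  0.13502305] [ 0.42250324 -0.26310171 -1.58559809] 59.997727274894714 23.319245236564417
(602, 552, 3)
[[550.7, 168.7], [529.8, 172.7], [224.6, 232.0]]
```

View pics/c5.png

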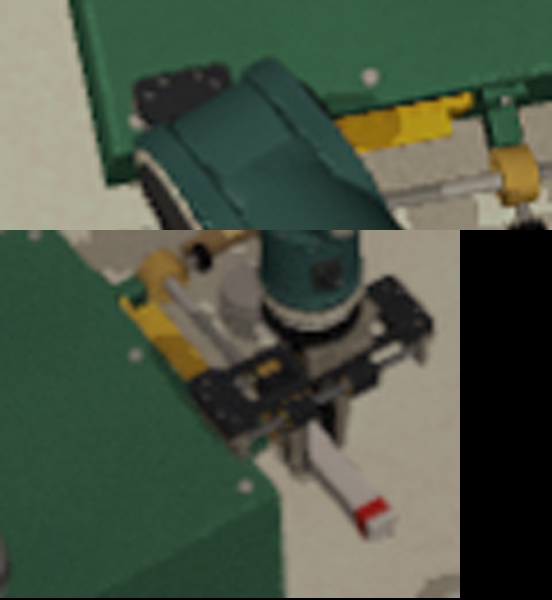

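Run:
```python
from p import *
from station import manip
import pickle
S0=pickle.load(open("s1.pkl","rb"))
for n in("top","scene"):
    s=manip.snapshot(n)
    for y in np.arange(-.100,-.140,-.004):
        u=proj(s,fr(CH,[(-.21,y,.125)])).astype(np.float32)
        g=lambda im:cv2.remap(im,u[:,:1],u[:,1:],cv2.INTER_LINEAR)[0,0].tolist()
        print(n,round(-.104-y,3),g(S0[n]["image"]),g(s["image"]))
o=manip.get_obs();print(o["t"],o["ft_force"],o["gripper_force"])
```

```text
top -0.004 [171, 136, 58] [164, 129, 55]
top 0.0 [173, 136, 57] [167, 131, 55]
top 0.004 [164, 137, 79] [147, 122, 68]
top 0.008 [147, 137, 118] [116, 109, 98]
top 0.012 [146, 137, 118] [117, 111, 102]
top 0.016 [147, 137, 119] [116, 109, 99]
top 0.02 [150, 140, 121] [122, 115, 101]
top 0.024 [151, 142, 123] [143, 133, 115]
top 0.028 [149, 140, 121] [143, 133, 115]
top 0.032 [150, 141, 122] [143, 134, 116]
top 0.036 [150, 141, 122] [143, 134, 115]
scene -0.004 [140, 108, 51] [136, 106, 50]
scene 0.0 [138, 106, 50] [135, 105, 49]
scene 0.004 [138, 107, 51] [134, 104, 49]
scene 0.008 [140, 111, 60] [131, 103, 52]
scene 0.012 [149, 130, 96] [121, 100, 68]
scene 0.016 [156, 146, 126] [110, 100, 85]
scene 0.02 [151, 142, 125] [117, 108, 95]
scene 0.024 [142, 133, 117] [120, 111, 97]
scene 0.028 [130, 121, 106] [122, 113, 98]
scene 0.032 [130, 121, 105] [121, 113, 98]
scene 0.036 [126, 118, 102] [122, 113, 99]
26.0417 [-0.60546939  0.22117066 -1.95097464] 59.997825622558594
```

```bash
python3 -c "
from station import manip
print(manip.sign_off())"
```

```text
the job is handed in; nothing more can be done
None
```

The flap is shut and the bar runs through both bushings with its tip about 14–16 mm past the far one; I handed in still gripping the handle at about 60 N, with almost no contact force on the bar, after about 26 s (no verdict came back).

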